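# Pry open the snap-lid cutter tin with the palette knife

### The job

The cutter tin is snapped shut and needs prying: slip the palette knife's blade into the pry slot, a notch in the steel strip under the front of the lid, and lever it until the catch lets go and the lid springs open, keeping your fingers off the lid. Leave the lid standing open, lay the knife flat on the bare table again and let go of it, and do not disturb the brush, spice jar, small tub and cutter ring.

Things in the scene. Friction and masses are not known exactly. Their poses are not given: they have to be found in the camera images.
- tin: Fixed, hollow metal tin, 150 deep (x) x 160 wide (y) x 105 mm high with its lid. Origin: centre of its underside; x from the front (towards the robot) to the hinge side, z up. A steel strip 116 wide x 16 x 3 mm runs along the front under the lid (x = -78 to -75 mm, z = 84 to 100 mm); it sits firm, but where along y it stands differs each time.
- front_mid (a point): Middle of the tin's front, on the strip's outer face, 97 mm above the table; axes as the tin's (+x into the tin). The pry slot, a notch 40 wide x 6 mm high in the strip's top edge (z = 94, the fulcrum, to 100 mm, the lid's underside), has its centre up to 18 mm to the left or right of this point: look or feel for it. Behind the notch 60 mm are clear; elsewhere the strip stops the blade.
- lid (a joint): Lid angle: 0 shut, grows as the front edge rises, stop at 1.25 rad. 5 mm steel plate over the whole top, flush with the walls, hinged along the rear top edge. A snap catch holds it (about 10 N upward at the front edge) and lets go when the front edge has risen about 6 mm (0.04 rad); then a soft spring swings the lid to its stop in 1 to 2 s and it stays.
- knife: Loose palette knife, 190 mm long, about 0.12 kg. Handle 95 long x 18 wide x 20 mm high (x = -95 to 0); flat steel blade 95 long x 30 wide x 2.5 mm thick with a round end (x = 0 to 95), at the handle's mid-height, 10 mm over its underside. Origin: on the underside where handle meets blade; z up. Rests on the handle's underside; balances about 20 mm behind the origin.
- knife_grip (a point): Middle of the handle's section at the balance point, 22 mm behind the origin and 10 mm over the underside; grip here across the 18 mm width.
- knife_tip (a point): Centre of the rounded end of the blade, mid-thickness, 117 mm ahead of knife_grip.
- pastry_brush: Loose bystander: pastry brush lying flat, 228 x 58 x 12 mm, origin under its centre. The brush and the knife lie left and right of the work, either way round.
- spice_jar: Loose bystander: spice jar, 46 mm across, 106 mm high, standing to the left of the tin; origin under its centre.
- small_tub: Loose bystander: round lidded tub, 74 mm across, 70 mm high, standing to the right of the tin; origin under its centre.
- cutter_ring: Loose bystander: round cutter ring, 70 mm across, 35 mm high, near the front edge of the table, left of the middle; origin under its centre.

How it is judged:
By the outcome, as a careful person would: the job done as asked, in the order asked, and still so for the second after the job is handed in, with the robot touching nothing.
It also fails if it takes over 61 s, if anything falls off the work surface, if the arm or the gripper's body presses on something with over 40 N, if the wrist force passes 120 N, or if a joint passes its speed limit or range.

### The arm

A 7-joint arm with a two-finger parallel gripper is mounted at the origin on a cart in front of the work surface, level with it; the furniture and walls round the work are solid. World frame = base frame: x ahead of the robot, y to its left, z up, the work surface at z = 0. Lengths are in mm, angles in rad, forces in N, time in s.
With the tool pointing down it reaches from about 375 to 925 mm from the base axis. Payload 3.1 kg.
Tool frame: the origin (TCP) lies midway between the tips of the shut fingers; the grasp point (between the pads) lies 19 mm behind it (manip.grasp_offset is the distance from the TCP to the grasp point, in mm); z points along the fingers, y is the line along which they close (so a half turn about z gives the same grasp; the last joint's range is limited). The gripper opens to 85 mm and grips with 20 to 120 N. Pads are 22 mm wide; open, the fingers measure 114 mm over their backs; the gripper's body (76 mm by 85 mm) begins 54 mm behind the grasp point. The pads swing forward as they close: fully open they stand 13 mm farther back than shut.
Start: joints at [-1.389, 0.383, 0.044, 1.598, -0.018, 1.161, -0.05], TCP at [179.483, 624.731, 231.269] pointing down, gripper open.
Joint ranges: [-2.61, 2.61], [-0.41, 2.15], [-1.48, 1.57], [0, 2.5], [-1.57, 4.71], [0.05, 1.97], [-2.85, 2.85]. Speed limits (rad/s): [2.79, 2.79, 3.14, 3.14, 3.14, 3.14, 3.14].

### API

Orientations are given as a 3x3 rotation matrix whose columns are the frame's x, y, z axes.
In Python, from workcell import manip, cams, order gives the robot as it stands. Calls block until the motion is done:
- manip.movep(position, orientation): joint-space move of the TCP to a pose.
- manip.move_straight(position, rot=None, rate=150, guard=None): straight line of the TCP; rot=None keeps the orientation; rate is the mean speed in mm/s. With guard (N) it stops when the force on the tool has changed by that much, and returns True; else False.
- manip.goto_joints(angles): joint-space move.
- manip.command_gripper(opening): finger opening in mm; the grip force is fixed at half the most; returns when the fingers have stopped.
- manip.pause(seconds).
- manip.solve_ik(position, orientation): joint angles nearest the present ones, or None.
- manip.read_state(): the state.
- cams.read_camera(name): name is "scene" or "top" or "wrist"; returns the picture (420x560x3 uint8, blue, green, red); there is no depth.
- cams.camera_info(name): a dict with "camera_matrix" (3x3 intrinsics, pixels), "R" (3x3) and "t" (3): a world point X has camera coordinates R X + t. Camera axes: x right, y down, z forward; pixel columns grow to the right and rows downward; lengths in mm; the calibration is good to about 2 mm. A picture is of the moment at which its call begins: read the wrist's pose just before it. camera_info takes no time and is no camera call; for the wrist camera it gives the pose at the moment of the call.
A pose or a line that the arm cannot do raises manip.Unreachable and nothing moves.
- order.hand_in(): hands the job in; it is judged then, once.
The state is a dict: "time": time; "joint_positions": joint angles; "qvel": joint speeds; "joint_efforts": joint torques, N m; "ee_pos": TCP position; "orientation": TCP orientation; "ft_force": force on the tool from outside, world axes, zero at the start; "moment": the same for the moment, N m; "width": finger opening in mm; "grasp_force": force on a finger pad.
Only numpy, scipy, OpenCV 4.12 (cv2) and the standard library are available. Lean on these libraries where they do the work, as an engineer would, in place of code of your own. Each camera call takes 0.05 s, during which the arm holds its last target. There are 200 camera calls.

## Working session

There is one attempt and no reset: what is moved stays moved. The work goes in short steps, each a Python script; the robot and the scene stay as the last script left them, time stands still between calls to the robot, and variables do not carry over. Pictures are saved under pics/ and viewed, at most 10 in all, crops included, and the job is handed in when it is done.

```bash
mkdir -p pics; ls
python3 - <<'E'
from workcell import manip,cams
import cv2
for n in("top","scene"):
    cv2.imwrite(f"pics/{n}0.png",cams.read_camera(n)); i=cams.camera_info(n); print(n,i)
print(manip.read_state())
E
```

```text
pics
top {'camera_matrix': array([[493.60840833,   0.        , 277.07839028],
       [  0.        , 493.60840833, 200.10041504],
       [  0.        ,   0.        ,   1.        ]]), 'R': array([[ 0.00753273, -0.99965365,  0.02521579],
       [-0.98904509, -0.01116561, -0.14719082],
       [ 0.14742139, -0.0238308 , -0.98878664]]), 't': array([ -19.86954261,  574.68335785, 1182.16503625])}
scene {'camera_matrix': array([[510.84740179,   0.        , 285.28176789],
       [  0.        , 510.84740179, 207.63664995],
       [  0.        ,   0.        ,   1.        ]]), 'R': array([[ 0.8119425 , -0.58322711, -0.02440322],
       [-0.32618497, -0.41863693, -0.84755323],
       [ 0.48409993,  0.69612446, -0.53014904]]), 't': array([-448.22287657,  260.24122687, 1146.92300881])}
{'time': 0.1, 'joint_positions': array([-1.38882738,  0.38379293,  0.04383056,  1.59943264, -0.01789978,
        1.16119457, -0.04991164]), 'qvel': array([ 6.42586425e-04, -3.68837626e-04,  4.96407693e-05, -3.08740549e-03,
        5.07982165e-04, -9.51865611e-04,  1.90369939e-04]), 'joint_efforts': array([ 2.30175072e-03, -4.34729111e+01,  1.02907810e+00, -2.50457060e+01,
        1.08862753e-02,  5.40029389e-03,  6.10999464e-06]), 'ee_pos': array([179.24661758, 623.89848026, 229.97976543]), 'orientation': array([[-9.61139644e-01,  2.76062100e-01, -5.48944684e-04],
       [ 2.76062616e-01,  9.61136725e-01, -2.37246790e-03],
       [-1.27337575e-04, -2.43181606e-03, -9.99997035e-01]]), 'ft_force': array([ 0.35314964, -0.3004483 , -0.29305572]), 'moment': array([-0.03708688,  0.07267456,  0.01210022]), 'grasp_force': 0.0, 'width': 85.23177700154498}
```

View pics/top0.png

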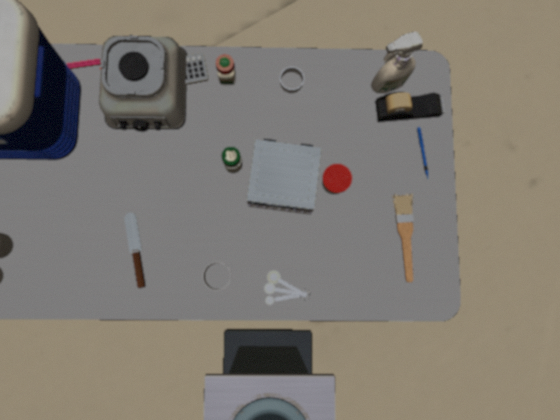

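View pics/scene0.png

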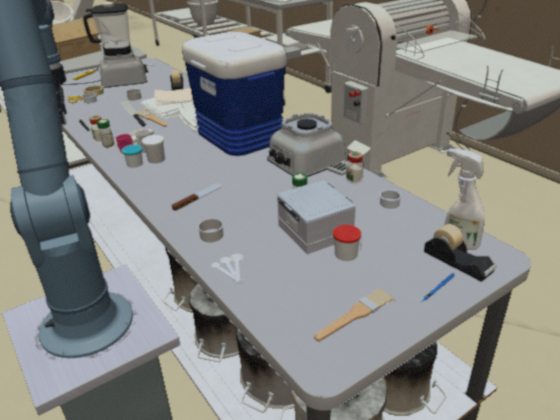

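The top view shows the knife at about (130,213) to (140,286) with its handle nearest the robot. The tin lid spans (250–321, 138–212), and the jar, tub, ring and brush are clear of it. I'll enlarge both for corner pixels.

```bash
cat > h.py <<'E'
import numpy as np,cv2
from workcell import manip,cams,order
def p2w(i,uv,z):
    C=-i["R"].T@i["t"]; d=i["R"].T@np.linalg.inv(i["camera_matrix"])@np.array([uv[0],uv[1],1.])
    return C+d*(z-C[2])/d[2]
def proj(i,X):
    p=i["camera_matrix"]@(i["R"]@np.array(X,float)+i["t"]); return p[:2]/p[2]
E
python3 - <<'E'
import cv2,numpy as np
a=cv2.imread("pics/top0.png")
t=cv2.resize(a[125:225,240:335],None,fx=5,fy=5,interpolation=cv2.INTER_CUBIC)
k=cv2.resize(a[200:300,105:160],None,fx=5,fy=5,interpolation=cv2.INTER_CUBIC)
cv2.imwrite("pics/crop0.png",np.hstack([t,k]))
E
```

```text
(no output)
```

View pics/crop0.png

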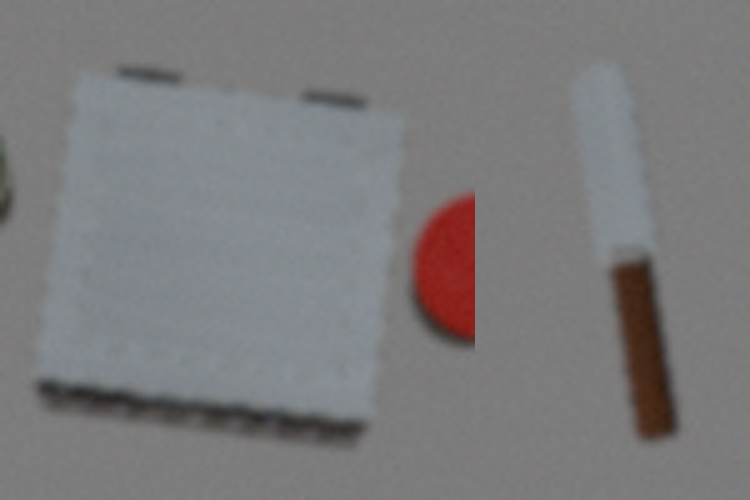

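Run:
```python
from h import *
i=cams.camera_info("top")
c=[p2w(i,(u/5+240,v/5+125),105) for u,v in((38,380),(370,420),(405,115),(78,72))]
FL,FR,RR,RL=[x[:2] for x in c]
print(np.round(c,1), np.linalg.norm(FL-FR),np.linalg.norm(FL-RL))
ctr=(FL+FR+RR+RL)/4; ax=(RR+RL-FR-FL); ax2=FL+RL-FR-RR
print("tin",ctr,np.arctan2(ax[1],ax[0]),np.arctan2(-ax2[0],ax2[1]))
tip=p2w(i,((597-475)/5+105,62/5+200),10); end=p2w(i,((657-475)/5+105,437/5+200),12)
mid=p2w(i,((632-475)/5+105,262/5+200),15)
print("knife",tip,mid,end,np.linalg.norm(tip-end)); d=tip-end;print(np.arctan2(d[1],d[0]))
w=cams.camera_info("wrist"); s=manip.read_state();R=s["orientation"]
C=-w["R"].T@w["t"]; print("cam in tool",R.T@(C-s["ee_pos"]),"\n",R.T@w["R"].T, w["camera_matrix"])
for n,p,z in(("jar",(231,156),106),("tub",(337,178),70),("ring",(217,275),35)): print(n,p2w(i,p,z))
```

```text
[[ 562.6   56.3  105. ]
 [ 545.4 -100.   105. ]
 [ 693.  -117.3  105. ]
 [ 712.    39.6  105. ]] 157.25861139874857 150.26605331958856
tin [628.26169669 -30.3555252 ] -0.11411879191236274 -0.11511757951282915
knife [544.19165692 356.78697747  10.        ] [443.84413497 333.04355412  15.        ] [358.31489828 317.36359809  12.        ] 190.02203094633975
0.20899707797874903
cam in tool [  68.83035904    0.41467276 -141.24129574] 
 [[ 1.12733311e-03 -9.61528904e-01 -2.74701468e-01]
 [ 9.99999208e-01  9.30039899e-04  8.48455502e-04]
 [-5.60331163e-04 -2.74702206e-01  9.61529190e-01]] [[373.21902916   0.         282.88138686]
 [  0.         373.21902916 206.77275282]
 [  0.           0.           1.        ]]
jar [670.20873705  97.46311197 106.        ]
tub [ 627.18075833 -160.22985335   70.        ]
ring [389.96764089 130.28723573  35.        ]
```

```bash
cat >> h.py <<'E'
TY=-0.1146; tx=np.array([np.cos(TY),np.sin(TY),0]); ty=np.array([-tx[1],tx[0],0]); ez=np.array([0,0,1.])
TIN=np.array([628.3,-30.4,0]); FM=TIN-78*tx+97*ez
def toolR(yaw,a=0):  # tool pointing down, tool x towards -yaw dir, pitched by a (fingers forward)
    f=np.array([np.cos(yaw),np.sin(yaw),0]); z=-np.cos(a)*ez+np.sin(a)*f; x=-np.cos(a)*f-np.sin(a)*ez
    return np.column_stack([x,np.cross(z,x),z])
E
python3 - <<'E'
from h import *
R=toolR(TY,.7); C=FM-R@np.array([-.2747,0,.9615])*240; p=C-R@np.array([68.8,.4,-141.2])
print(p,manip.solve_ik(p,R),FM)
up=np.array([450,250,300.]); 
manip.movep(p,R)
cv2.imwrite("pics/w1.png",cams.read_camera("wrist")); i=cams.camera_info("wrist")
print(manip.read_state()["time"],[proj(i,FM+y*ty) for y in(-58,0,58)],{k:np.array(v).tolist() for k,v in i.items()})
E
```

```text
[495.63042718 -15.53179796 167.34945949] None [550.81163293 -21.48075294  97.        ]Traceback (most recent call last):
  File "<stdin>", line 5, in <module>
workcell.Unreachable: the arm cannot take that pose within its joint ranges
```

Run:
```python
from h import *
for D in(240,300):
  for a in(0,.2,.35,.5,.6):
    for off in (0,.8,-.8):
     for fl in(0,):
      R=toolR(TY+off,a); C=FM-R@np.array([-.2747,0,.9615])*D; p=C-R@np.array([68.8,.4,-141.2])
      q=manip.solve_ik(p,R); print(D,a,off,np.round(p),None if q is None else np.round(q,2))
# pry feasibility
for fl in(0,np.pi):
  for ins in(40,):
    for a in(0,.2,.35,.5):
      R=toolR(TY,a); 
      if fl: R=R@np.diag([-1,-1,1.])
      k=FM-tx*(117-ins)*np.cos(a)-ez*(117-ins)*np.sin(a); p=k+R[:,2]*19
      q=manip.solve_ik(p,R); print("pry",fl,a,np.round(p),None if q is None else np.round(q,2))
  R=toolR(.209); R=R@np.diag([-1,-1,1.]) if fl else R
  print(manip.solve_ik([429.7,332.5,2],R))
```

```text
240 0 0 [554. -22. 187.] [-0.7   0.31  0.79  1.9  -0.26  1.03  1.65]
240 0 0.8 [553. -20. 187.] [-0.61  0.29  0.66  1.9  -0.21  1.02  2.4 ]
240 0 -0.8 [552. -24. 187.] [-0.74  0.32  0.84  1.91 -0.28  1.03  0.88]
240 0.2 0 [536. -20. 185.] [-0.84  0.12  0.84  2.1  -0.09  0.77  1.5 ]
240 0.2 0.8 [539. -31. 185.] [-0.89  0.24  1.07  2.05 -0.47  0.89  2.7 ]
240 0.2 -0.8 [541. -10. 185.] [-0.82  0.19  0.73  2.02  0.05  0.87  0.52]
240 0.35 0 [523. -19. 182.] [-0.98 -0.03  0.9   2.24  0.16  0.59  1.26]
240 0.35 0.8 [529. -40. 182.] [ 1.1   0.22 -1.02  2.07 -0.09  0.7   2.44]
240 0.35 -0.8 [533.   0. 182.] [-0.89  0.14  0.66  2.1   0.32  0.81  0.21]
240 0.5 0 [511. -17. 177.] [-1.01 -0.17  0.87  2.37  0.58  0.45  0.86]
240 0.5 0.8 [520. -47. 177.] [ 1.38  0.25 -1.2   2.16 -0.28  0.59  2.69]
240 0.5 -0.8 [526.  10. 177.] [-0.95  0.13  0.6   2.17  0.58  0.8  -0.1 ]
240 0.6 0 [503. -16. 173.] [-0.96 -0.2   0.79  2.46  0.92  0.37  0.52]
240 0.6 0.8 [514. -52. 173.] [-0.95  0.31  1.43  2.29 -1.19  0.93 -2.77]
240 0.6 -0.8 [521.  16. 173.] [-1.    0.15  0.57  2.21  0.73  0.81 -0.3 ]
300 0 0 [537.
[... 1138 characters left out ...]
 0.25  0.65  2.3  -0.26  0.46  1.61]
pry 0 0.35 [485. -14.  53.] [-0.44  0.21  0.35  2.38  0.02  0.22  1.33]
pry 0 0.5 [493. -15.  43.] [ 0.24  0.25 -0.39  2.44  1.65  0.2  -0.26]
[-0.83036008  0.50645948  0.11249451  1.99762993 -0.09104336  0.64217785
  1.12088578]
pry 3.141592653589793 0 [474. -13.  78.] [-0.83  0.38  0.89  2.16 -0.42  0.78 -1.36]
pry 3.141592653589793 0.2 [480. -13.  63.] [-0.77  0.27  0.75  2.3  -0.33  0.47 -1.46]
pry 3.141592653589793 0.35 [485. -14.  53.] [-0.61  0.22  0.53  2.39 -0.17  0.22 -1.63]
pry 3.141592653589793 0.5 [493. -15.  43.] [-0.35  0.22  0.23  2.46  1.93  0.07  2.55]
[-1.16662379  0.5620945   0.51570838  2.01349907 -0.43476607  0.67385717
 -1.73306351]
```

Run:
```python
from h import *
R=toolR(TY,.5); C=FM-R@np.array([-.2747,0,.9615])*240; p=C-R@np.array([68.8,.4,-141.2])
manip.movep(p,R)
i=cams.camera_info("wrist"); cv2.imwrite("pics/w1.png",cams.read_camera("wrist"))
np.savez("w1.npz",**{k:np.array(v) for k,v in i.items()})
print(manip.read_state()["time"],[proj(i,FM+y*ty) for y in(-58,0,58)])
```

```text
2.7 [array([190.65434596, 206.44424233]), array([280.9616795 , 206.59829165]), array([371.16465457, 206.75216295])]
```

View pics/w1.png

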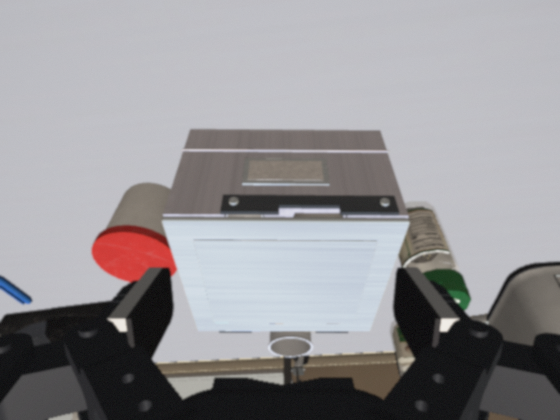

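The wrist view (upside-down) shows the dark strip at columns 222–398 and a bright notch at about columns 280–340, row 211. The lid's front edge runs from (165,218) to (409,220). I'll enlarge this area.

Run:
```python
import cv2
a=cv2.imread("pics/w1.png")
cv2.imwrite("pics/w1c.png",cv2.resize(a[185:235,155:415],None,fx=3,fy=6,interpolation=cv2.INTER_CUBIC))
```

```text
(no output)
```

View pics/w1c.png

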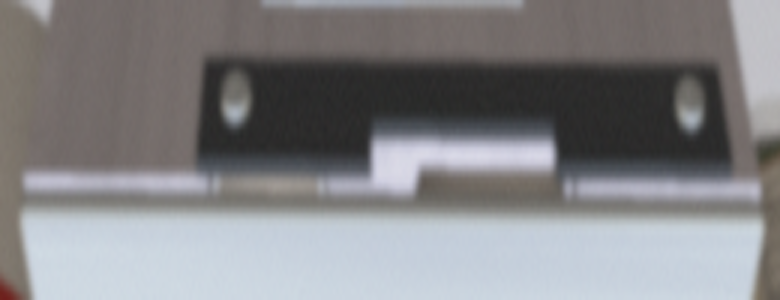

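Run:
```python
from h import *
i=dict(np.load("w1.npz"))
for n,uv,z in(("nL",(278.3,210),97),("nR",(340.3,210),97),("stripL",(221.7,203),92),("stripR",(397.7,203),92),("lidL",(162.3,219),100),("lidR",(410,219.3),100)):
    w=p2w(i,uv,z); d=w-TIN; print(n,np.round(w,1),"tin xy",np.round([d@tx,d@ty],1))
```

```text
nL [553.7 -23.6  97. ] tin xy [-74.9  -1.7]
nR [558.2  16.4  97. ] tin xy [-75.   38.5]
stripL [548.1 -60.3  92. ] tin xy [-76.3 -38.8]
stripR [561.   54.3  92. ] tin xy [-76.6  76.5]
lidL [550.5 -99.4 100. ] tin xy [-69.4 -77.4]
lidR [568.9  61.3 100. ] tin xy [-69.5  84.3]
```

Notch centre is about y = +18 in my tin frame, with the strip face 2 mm farther than estimated. Next I'll grasp the knife.

Run:
```python
from h import *
R=toolR(.209); g=np.array([429.7,332.5])
manip.movep([*g,110],R)
print("hit",manip.move_straight([*g,3],rate=80,guard=15)); 
manip.command_gripper(10); manip.pause(.2)
s=manip.read_state(); print(s["time"],s["ee_pos"],s["width"],s["grasp_force"],s["ft_force"])
np.save("z0.npy",s["ee_pos"])
manip.move_straight([*g,130],rate=100)
s=manip.read_state(); print(s["time"],s["ee_pos"],s["width"],s["grasp_force"])
i=cams.camera_info("wrist");a=cams.read_camera("wrist"); cv2.imwrite("pics/w2.png",a)
kg=s["ee_pos"]+ez*(10-np.load("z0.npy")[2]); f=-R[:,0]
print([proj(i,kg+f*d) for d in(-73,22,117)])
```

```text
hit False
6.3833 [429.98242426 332.62125672   3.27994011] 16.17520183253095 60.41927218437195 [-0.02645428 -1.12170816  3.82746529]
7.8 [429.15180506 332.08363674 129.2431521 ] 16.34726054380054 59.946144819259644
[array([282.8233139 ,  87.19970728]), array([282.5509056 , 328.42696423]), array([282.35710807, 500.04158769])]
```

View pics/w2.png

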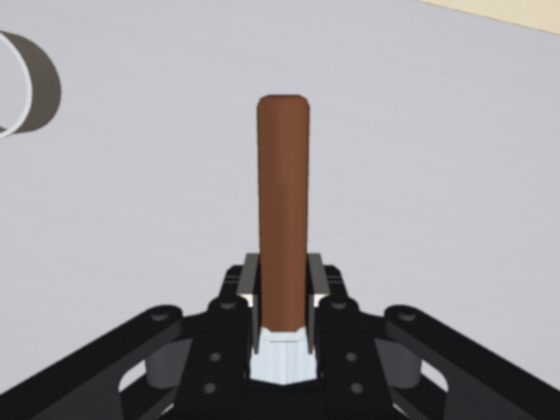

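The handle is straight in the pads, with its end at row 95 and the junction at row 329. I'll check for pitch against predicted edges, using the scene camera too.

Run:
```python
from h import *
s=manip.read_state();R=s["orientation"]; i=cams.camera_info("wrist")
kg=s["ee_pos"]+ez*(10-np.load("z0.npy")[2]); f=-R[:,0]; l=R[:,1]
f[2]=0
for pitch in(0,.06,-.06,.12):
  F=f*np.cos(pitch)+ez*np.sin(pitch); U=-f*np.sin(pitch)+ez*np.cos(pitch)
  print(pitch,[np.round(np.r_[proj(i,kg+F*d+U*10+l*9),proj(i,kg+F*d+U*10-l*9)]).tolist() for d in(-73,22)])
print("R",np.round(R,4).tolist())
j=cams.camera_info("scene"); a=cams.read_camera("scene")
q=[proj(j,kg+f*d) for d in(-73,22,117)]; print(q)
x,y=(np.mean(q,0)-[50,37]).astype(int); print(x,y)
cv2.imwrite("pics/s2.png",cv2.resize(a[y:y+75,x:x+100],None,fx=8,fy=8,interpolation=cv2.INTER_CUBIC))
```

```text
0 [[311.0, 86.0, 255.0, 86.0], [306.0, 344.0, 259.0, 344.0]]
0.06 [[310.0, 85.0, 256.0, 85.0], [306.0, 344.0, 259.0, 344.0]]
-0.06 [[312.0, 88.0, 254.0, 88.0], [306.0, 343.0, 260.0, 343.0]]
0.12 [[309.0, 85.0, 256.0, 85.0], [306.0, 345.0, 259.0, 345.0]]
R [[-0.9782, -0.2076, -0.001], [-0.2076, 0.9782, -0.0013], [0.0012, -0.0011, -1.0]]
[array([164.96971434, 171.33299014]), array([190.98398771, 159.82926724]), array([215.07225727, 149.17723886])]
140 123
```

View pics/s2.png

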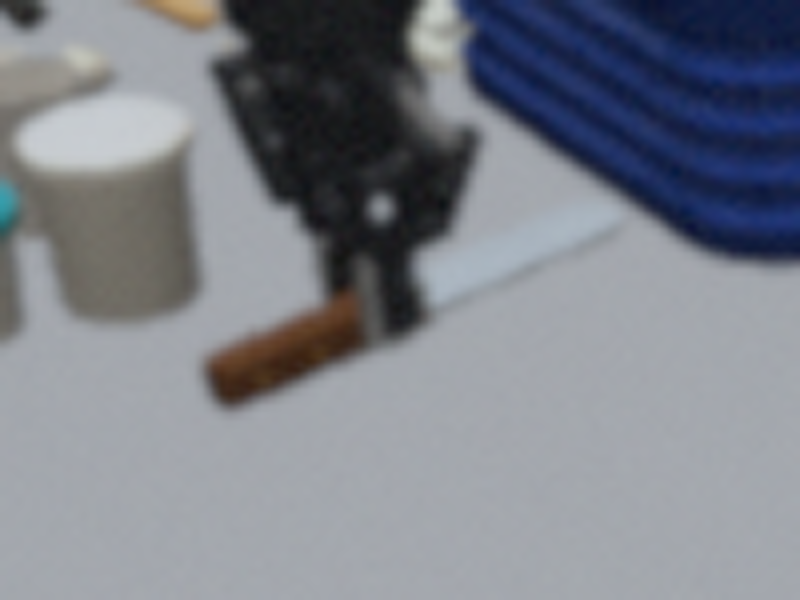

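Knife is level and square within tolerance. Next is the approach and a guarded insertion.

```bash
cat >> h.py <<'E'
KO=10-np.load("z0.npy")[2]          # knife mid-line above TCP along the tool
S=FM+2*tx+18*ty                      # slot centre on outer face
def tcp(ins,pitch=0,S=S,dz=0.):      # TCP pose with the tip ins mm past the face, pivoting at the slot
    R=toolR(TY,pitch); F=np.cos(pitch)*tx+np.sin(pitch)*ez
    return S-F*(117-ins)+R[:,2]*KO+ez*dz,R
E
python3 - <<'E'
from h import *
p,R=tcp(-60,dz=30); manip.movep(p,R)
p,_=tcp(-20); manip.move_straight(p,rate=100); manip.pause(.2)
s=manip.read_state(); e=p-s["ee_pos"]; print(s["time"],"err",e)
p2,_=tcp(-12); manip.move_straight(p2+e,rate=60); manip.pause(.2); s=manip.read_state(); print(p2-s["ee_pos"],s["ft_force"])
p3,_=tcp(50); print("hit",manip.move_straight(p3+e,rate=40,guard=8))
s=manip.read_state(); print(s["time"],"tip ins",50-(p3-s["ee_pos"])@tx,"err",p3-s["ee_pos"],s["ft_force"]); np.save("e.npy",e)
E
```

```text
10.3917 err [ 0.10157445 -0.29257863 -0.15283648]
[0.2339538  0.30681684 0.22972366] [-0.18435038  0.47154562 -1.61138586]
hit False
12.575 tip ins 49.84349976040827 err [0.18275181 0.21909028 0.20014498] [-0.09500729  0.12097403 -1.43912905]
```

Run:
```python
from h import *
e=np.load("e.npy")
for a in(.03,.06,.09,.12,.15,.18,.21,.24):
    p,R=tcp(50,a,dz=-1.5); manip.move_straight(p+e,R,rate=30)
    s=manip.read_state(); print(a,round(s["time"],1),np.round(s["ft_force"],1),np.round(s["moment"],2),np.round(p-s["ee_pos"],1),round(s["width"],1))
    if np.linalg.norm(s["ft_force"])>45: break
manip.pause(.5)
cv2.imwrite("pics/s3.png",cv2.resize(cams.read_camera("scene")[110:290,170:410],None,fx=3,fy=3)); print(manip.read_state()["ft_force"])
```

```text
0.03 12.8 [ 0.4 -0.8 -0.9] [0.   0.02 0.07] [0.6 0.2 0.2] 16.5
0.06 13.1 [-0.3 -0.1 -1. ] [ 0.01  0.1  -0.03] [0.5 0.2 0.2] 16.2
0.09 13.3 [ 0.9 -0.6 -1.8] [-0.06  0.2   0.02] [0.1 0.3 0.1] 16.7
0.12 13.6 [ 3.1 -0.5 -1.6] [-0.01  0.13 -0.01] [-1.   0.2 -0.4] 16.4
0.15 13.8 [ 0.8 -0.2 -2.2] [ 0.04  0.17 -0.02] [0.3 0.1 0.2] 16.8
0.18 14.1 [ 1.3  0.4 -0.5] [ 0.01  0.13 -0.06] [0.1 0.2 0.1] 16.5
0.21 14.3 [-1.7  0.   0.4] [-0.06  0.42 -0.06] [1.1 0.4 0.6] 16.4
0.24 14.6 [-0.6  0.3 -0.2] [0.05 0.35 0.01] [0.7 0.3 0.4] 16.5
[-0.23243089 -0.54074544 -1.33736783]
```

View pics/s3.png

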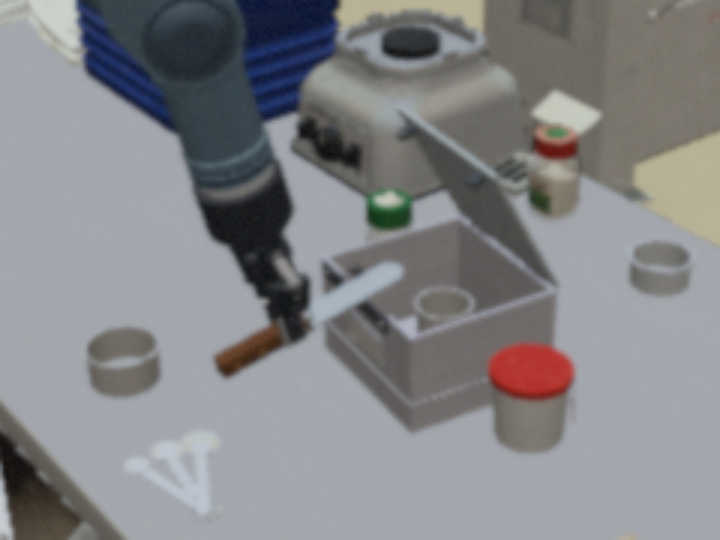

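The lid stands open, with the blade resting in the notch. I'll withdraw and lay the knife back where it was.

Run:
```python
from h import *
p,R=tcp(50,.24,dz=38.5); manip.move_straight(p,R,rate=80)
p,R=tcp(-50,0,dz=50); manip.move_straight(p,R,rate=100)
R=toolR(.209); g=np.array([429.7,332.5])
manip.movep([*g,90],R); manip.move_straight([*g,25],rate=80)
print("hit",manip.move_straight([*g,3.2],rate=25,guard=6)); manip.pause(.2)
s=manip.read_state(); print(s["time"],s["ee_pos"],s["ft_force"])
cv2.imwrite("pics/s4.png",cv2.resize(cams.read_camera("scene")[120:300,110:350],None,fx=3,fy=3))
```

```text
Traceback (most recent call last):
workcell.Unreachable: the arm cannot follow that straight line within its joint ranges
```

Run:
```python
from h import *
for ins in(0,-20,):
    p,R=tcp(ins,0,dz=40)
    try: manip.move_straight(p,R,rate=100); print("ok",ins); break
    except manip.Unreachable: pass
else:
    p,R=tcp(-20,0,dz=40); manip.movep(p,R)
p,R=tcp(-20,0,dz=40)
R=toolR(.209); g=np.array([429.7,332.5])
manip.movep([*g,90],R); manip.move_straight([*g,25],rate=80)
print("hit",manip.move_straight([*g,3.2],rate=25,guard=6)); manip.pause(.2)
s=manip.read_state(); print(s["time"],s["ee_pos"],s["ft_force"])
cv2.imwrite("pics/s4.png",cv2.resize(cams.read_camera("scene")[120:300,110:350],None,fx=3,fy=3))
```

```text
ok 0
hit True
19.75 [429.35429325 332.23715498   3.29626569] [ 0.45310564 -1.09926337  5.75766036]
```

View pics/s4.png

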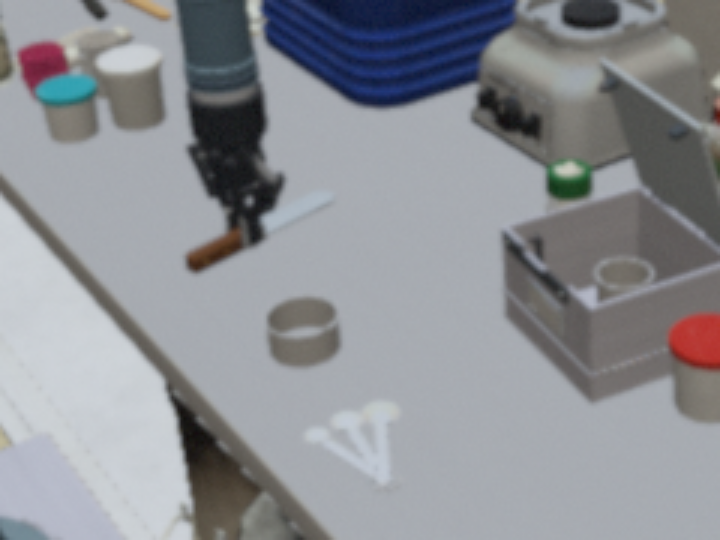

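The knife rests on the bare table, and the lid is open. I'll release, rise clear and take a last look.

Run:
```python
from h import *
manip.command_gripper(60); manip.pause(.2)
s=manip.read_state(); p=s["ee_pos"].copy(); p[2]=150; manip.move_straight(p,rate=80); manip.pause(.5)
print(manip.read_state()["time"],manip.read_state()["width"])
cv2.imwrite("pics/f.png",cv2.resize(cams.read_camera("scene")[120:345,110:410],None,fx=2.5,fy=2.5))
```

```text
22.975 60.12586548476449
```

View pics/f.png

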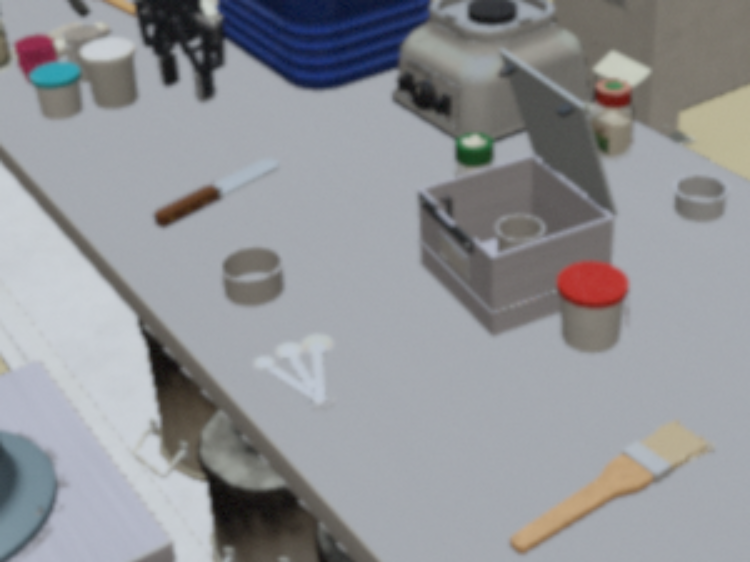

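The knife lies flat at about (160–280, 165–220), the lid is open and the bystanders are where they were.

```bash
python3 -c "
from workcell import order; print(order.hand_in())"
```

```text
the job is handed in; nothing more can be done
None
```

I pried the tin open with the knife and handed the job in at about 23 s: the lid stands open, the knife lies released on the bare table, and the last picture shows the brush, jar, tub and ring where they were.

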